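Put the heating blocks back in their own bays

TASK

Put the two aluminium heating blocks away, each in the bay of the storage rack whose label shows its own pattern of wells: the ten-well block was stored by mistake in the bay of the three-well block, so draw that one out first and move it to its own bay, then store the three-well block, which lies on the bench, in the bay thus freed. Set each block down gently, flat on the open front of its bay, and slide it in beneath the sprung roller arm until it is fully home against the back stop with the roller bearing down on it; leave the other things on the bench where they are.

Things in the scene. Friction and masses are not known exactly. Their poses are not given: they have to be found in the camera images.
- rack: Low aluminium plate with two side rims, 225 mm (x) by 320 mm (y) and 6 mm thick, fixed to the bench; on it stand three bays, alike but for their labels, side by side 100 mm apart (open fronts towards the robot, parallel x axes), in an order that differs from start to start. The third bay, with three rows of eight dots, stays empty (its block is in the heater). Origin: underside.
- bay_wide: Bay of the rack whose label shows three large circles in one row (white plate 34 by 62 mm in the floor at the open front, in view even with a block stored). Grey base 195 by 84 mm, fixed. Origin: centre of its underside, below the middle of a stored block; +x points into the bay, away from the robot. Floor 10 mm above the origin, x = -105 to +90 mm; slippery glide strips on it, steel guide rails 8 mm high on both sides.
- bay_mid: Bay of the rack whose label shows two rows of five middle-sized circles (white plate 34 by 62 mm in the floor at the open front, in view even with a block stored). Grey base 195 by 84 mm, fixed. Origin: centre of its underside, below the middle of a stored block; +x points into the bay, away from the robot. Floor 10 mm above the origin, x = -105 to +90 mm; slippery glide strips on it, steel guide rails 8 mm high on both sides.
- bay_fine: Bay of the rack whose label shows three rows of eight small dots (white plate 34 by 62 mm in the floor at the open front, in view even with a block stored). Grey base 195 by 84 mm, fixed. Origin: centre of its underside, below the middle of a stored block; +x points into the bay, away from the robot. Floor 10 mm above the origin, x = -105 to +90 mm; slippery glide strips on it, steel guide rails 8 mm high on both sides.
- home_wide (a point): Point on the floor of the bay with three large circles in one row where the centre of a block's underside lies when it is home against the back stop (upright face 60 mm behind this point, 32 mm high). Rails: inner faces 62 mm apart (4 mm play beside a block), from 62 mm in front of this point to 66 mm behind it, flared outward farther in front.
- home_mid (a point): Point on the floor of the bay with two rows of five middle-sized circles where the centre of a block's underside lies when it is home against the back stop (upright face 60 mm behind this point, 32 mm high). Rails: inner faces 62 mm apart (4 mm play beside a block), from 62 mm in front of this point to 66 mm behind it, flared outward farther in front.
- home_fine (a point): Point on the floor of the bay with three rows of eight small dots where the centre of a block's underside lies when it is home against the back stop (upright face 60 mm behind this point, 32 mm high). Rails: inner faces 62 mm apart (4 mm play beside a block), from 62 mm in front of this point to 66 mm behind it, flared outward farther in front.
- holddown_wide (a joint): Sprung hold-down arm over the rear of the bay with three large circles in one row, in rad: 0 = down on its stop, grows as it lifts, about 0.13 on a stored block, at most 0.6. Its free-turning black roller (26 mm across, axle 30 mm behind the home point) hangs 39 mm above the floor; a block slid in from the front lifts it with less than 10 N of push, then is pressed down with about 5 N. Top 75 mm above the floor.
- holddown_mid (a joint): Sprung hold-down arm over the rear of the bay with two rows of five middle-sized circles, in rad: 0 = down on its stop, grows as it lifts, about 0.13 on a stored block, at most 0.6. Its free-turning black roller (26 mm across, axle 30 mm behind the home point) hangs 39 mm above the floor; a block slid in from the front lifts it with less than 10 N of push, then is pressed down with about 5 N. Top 75 mm above the floor.
- holddown_fine (a joint): Sprung hold-down arm over the rear of the bay with three rows of eight small dots, in rad: 0 = down on its stop, grows as it lifts, about 0.13 on a stored block, at most 0.6. Its free-turning black roller (26 mm across, axle 30 mm behind the home point) hangs 39 mm above the floor; a block slid in from the front lifts it with less than 10 N of push, then is pressed down with about 5 N. Top 75 mm above the floor.
- block_mid: Aluminium insert block of a dry-block heater, lying flat: 120 mm long (its x), 54 mm wide (y), 45 mm high (z), about 0.5 kg; plain machined metal with 10 wells (17 mm) in two rows of five open at the top. Origin: centre of its underside. It looks the same after a half turn. At the start it is stored wrongly: home under the hold-down arm of the bay labelled with three large circles. Its own bay is empty.
- block_wide: Aluminium insert block of a dry-block heater, lying flat: 120 mm long (its x), 54 mm wide (y), 45 mm high (z), about 0.5 kg; plain machined metal with 3 wide wells (30 mm) in one row open at the top. Origin: centre of its underside. It looks the same after a half turn. At the start it lies on the bench to the right of the rack, turned by up to 0.6 rad.
- bottle: Reagent bottle with an orange cap, 56 mm across, 113 mm high, standing right of the rack towards the back; loose, to be left alone. Origin: centre of the underside.
- beaker: Glass beaker, 63 mm across, 75 mm high, on the right; loose, to be left alone. Origin: centre of the underside.
- timer: White bench timer, 62 by 62 by 18 mm, left of the rack; loose, to be left alone. Origin: centre of the underside.
- tape: Roll of tape lying flat, 104 mm across, 25 mm high, at the front right; loose, to be left alone. Origin: centre of the underside.

How it is judged:
By the outcome, as a careful person would: the job done as asked, in the order asked, and still so for the second after the job is handed in, with the robot touching nothing.
It also fails if it takes over 61 s, if anything falls off the work surface, if the arm or the gripper's body presses on something with over 40 N, if the wrist force passes 120 N, or if a joint passes its speed limit or range.

ROBOT

A 6-joint arm with a two-finger parallel gripper is mounted at the origin on a cart in front of the work surface, level with it; the furniture and walls round the work are solid. World frame = base frame: x ahead of the robot, y to its left, z up, the work surface at z = 0. Lengths are in mm, angles in degrees, forces in N, time in s.
With the tool pointing down it reaches from about 300 to 875 mm from the base axis. Payload 4.2 kg.
Tool frame: the origin (TCP) lies between the finger pads; the fingertips stand 14 mm ahead of it and the grasp point (between the pads) lies 5 mm behind it; z points along the fingers, y is the direction in which the jaws open and shut (so a half turn about z gives the same grasp; the last joint's range is limited). The gripper opens to 85 mm and grips with 20 to 120 N. Pads are 22 mm wide; open, the fingers measure 114 mm over their backs; the gripper's body (76 mm by 85 mm) begins 54 mm behind the grasp point. The pads swing forward as they close: fully open they stand 13 mm farther back than shut.
Start: joints at [62.51, 18.312, 89.639, -0, 72.044, -1.146], TCP at [255.171, 515.294, 245.338] pointing down, gripper open.
Joint ranges: [-177.97, 177.97], [-48.28, 115.42], [12.27, 149.76], [-77.06, 257.06], [2.81, 150.46], [-146.56, 146.56]. Speed limits (degrees/s): [147.25, 147.25, 180, 180, 180, 180].

INTERFACE

Orientations are given as a 3x3 rotation matrix whose columns are the frame's x, y, z axes.
In Python, from rig import * gives the robot as it stands.
- The arm moves only by the shell command python3 -m jog 'ROWS' [FORCE]. ROWS is JSON, a list of rows, each an object of numbers: "x", "y", "z": the shift along the world's x, y, z in m; "wx", "wy", "wz": the turn, a rotation vector about the world's x, y, z in rad; "claw": the opening, from 0 (shut) to 1 (fully open). In form: [{"x": .., "y": .., "z": .., "wx": .., "wy": .., "wz": .., "claw": ..}, ...]. A call has 1 to 20 rows; each row shifts and turns the commanded pose from where the row before left it; what a row does not reach is not made up. A row lasts 1/12 s, in which the tool goes at most 41.7 mm and 7.16 degrees, less where a joint would pass 70% of its speed; a pose out of reach is approached as far as the arm can. A call with a gripper value outside its range is refused whole. The fingers move at their own pace and stop on an object; FORCE is the grip in N (left out, the last holds). Time passes only in rows, so rows that do not move let the fingers close. It gives the time, the measured TCP pose, the force and the opening at its end, in the units of the state.
- state(): the state, without advancing time (a new reading comes with each control period).
- read_camera(name): name is "scene" or "top" or "wrist"; returns a dict with "frame" (400x640x3 uint8, red, green, blue), "camera_matrix" (3x3 intrinsics, pixels), "k1" (the pictures are not rectified: a ray, as slopes to the right and down, at radius r is drawn at 1 + k1 r^2 times it, then the intrinsics apply), "world_from_camera" (4x4, takes a point from camera to world coordinates). Camera axes: x right, y up, looking along -z (the intrinsics and any distortion apply to the point x, -y, -z); pixel columns grow to the right and rows downward; lengths in mm; the calibration is good to about 2 mm. A picture is of the moment at which its call begins. There is no depth.
- close_job(): hands the job in, once; it reports no verdict.
Trained networks look in a picture, given as the dict that the camera call returned (one of the last four; its "shot" number tells which), for a name from the list of things; names that differ only in an ending like _2 or _b are one class to them, and where a whole thing is asked for, a point or a joint stands for the part that bears it (a point fixed in the world has none). Each returns a list of dicts, best first, with "p" (0 to 1); they miss things now and then, are a little off and sometimes report something else, mostly with a low value. They report only what shows in the picture. A call takes as long as a camera call.
- trace(query, picture): "pixels" (400x640 bool, what is visible of it) and "bbox" ([left, top, right, bottom] in pixels, round what is visible of it).
- place_of(query, picture): "uv" ([column, row] in pixels: a listed point, or the origin of a listed thing).
The state is a dict: "clock": time; "joints": joint angles; "joint_vel": joint speeds; "effort": joint torques, N m; "tool_pos": TCP position; "orientation": TCP orientation; "contact_force": force on the tool from outside, world axes, zero at the start; "moment": the same for the moment, N m; "width": opening from 0.0 (shut) to 1.0 (fully open).
Only numpy, scipy, OpenCV 4.12 (cv2) and the standard library are available. Lean on these libraries where they do the work, as an engineer would, in place of code of your own. Each camera call takes 0.05 s, during which the arm holds its last target. There are 200 camera calls.

## Working session

There is one attempt and no reset: what is moved stays moved. The work goes in short steps, Python scripts to look and compute and a shell command to move; the robot and the scene stay as the last step left them, time stands still between calls to the robot, and variables do not carry over. Pictures are saved under pics/ and viewed, about 8 in all and at most 12, crops included, and the job is handed in when it is done.

```bash
mkdir -p pics; ls
cat > h.py <<'E'
from rig import *
import numpy as np, cv2
def ray(c,uv):
    K=np.array(c["camera_matrix"]);T=np.array(c["world_from_camera"])
    d=np.array([(uv[0]-K[0,2])/K[0,0],(uv[1]-K[1,2])/K[1,1]]);s=d.copy()
    for _ in range(30): s=d/(1+c["k1"]*(s@s))
    v=T[:3,:3]@np.array([s[0],-s[1],-1]);return T[:3,3],v/np.linalg.norm(v)
def at_z(c,uv,z):
    o,v=ray(c,uv);return o+v*(z-o[2])/v[2]
def tri(rs):
    A=np.zeros((3,3));b=np.zeros(3)
    for o,v in rs:
        P=np.eye(3)-np.outer(v,v);A+=P;b+=P@o
    p=np.linalg.solve(A,b);return p,[round(float(np.linalg.norm(np.cross(p-o,v))),1) for o,v in rs]
def proj(c,p):
    K=np.array(c["camera_matrix"]);T=np.array(c["world_from_camera"])
    q=T[:3,:3].T@(np.array(p)-T[:3,3]);s=np.array([q[0],-q[1]])/-q[2];s=s*(1+c["k1"]*(s@s))
    return K[0,0]*s[0]+K[0,2],K[1,1]*s[1]+K[1,2]
def save(c,n): cv2.imwrite("pics/"+n,c["frame"][:,:,::-1])
E
python3 - <<'E'
from h import *
np.set_printoptions(precision=1,suppress=True)
C={n:read_camera(n) for n in("scene","top","wrist")}
for n in C: save(C[n],n+"0.png"); print(n,np.array(C[n]["world_from_camera"])[:3].round(2).tolist())
for q in "rack bay_wide bay_mid bay_fine home_wide home_mid home_fine block_mid block_wide bottle beaker timer tape".split():
    rs=[]
    for n in("scene","top"):
        r=place_of(q,C[n])
        if r: rs.append(ray(C[n],r[0]["uv"])); print(q,n,np.round(r[0]["uv"],1),round(r[0]["p"],2),len(r),end=" ")
    if len(rs)==2: print(*tri(rs),end="")
    print()
print(state())
E
```

```text
pics
scene [[0.86, 0.22, -0.46, -125.91], [-0.51, 0.37, -0.77, -1048.42], [-0.0, 0.9, 0.43, 657.18]]
top [[-0.02, 1.0, -0.06, 392.66], [-1.0, -0.02, -0.02, 4.11], [-0.02, 0.06, 1.0, 1391.63]]
wrist [[0.44, -0.86, -0.25, 190.94], [0.9, 0.43, 0.13, 546.73], [-0.0, -0.28, 0.96, 373.09]]
rack top [305.3 176.9] 0.8 1 
bay_wide scene [331.2 217.1] 0.59 2 bay_wide top [333.3 176.6] 0.97 2 [552.7  -6.2  10.2] [2.4, 2.4]
bay_mid scene [304.3 200.5] 0.93 2 bay_mid top [275.7 178.1] 0.83 1 [554.5 203.1  -7.3] [4.1, 4.1]
bay_fine scene [317.7 207. ] 0.98 2 bay_fine top [303.1 176. ] 0.79 1 [558.6 102.2   4.3] [3.7, 3.7]
home_wide scene [332.6 214.2] 0.69 1 home_wide top [302.3 174.2] 0.43 1 [592.2  94.3 -33.8] [29.7, 29.7]
home_mid scene [304.3 197.6] 0.85 2 home_mid top [276.5 175.9] 0.63 1 [557.5 200.    6.5] [0.2, 0.2]
home_fine scene [313.8 204.8] 0.61 1 home_fine top [305.1 175.6] 0.67 1 [549.9  98.5  18.3] [5.8, 5.8]
block_mid scene [328.8 215.7] 0.62 2 block_mid top [334.7 174.2] 0.74 2 [552.5  -6.8  17.4] [6.7, 6.7]
block_wide scene [335.9 253.7] 0.68 2 block_wide top [393.5 201.4] 0.87 1 [ 450.3 -214.8    3.8] [9.4, 9.4]
bottle scene [361.1 233.1] 0.59 1 bottle top [369.6 164.7] 0.72 2 [ 593.7 -137.7   -3.8] [0.2, 0.2]
beaker scene [381.1 289.6] 0.76 1 beaker top [449.9 201.4] 0.54 1 [ 453.  -421.8    1.9] [2.7, 2.7]
timer top [214.3 223.4] 0.67 1 
tape scene [329.5 302.4] 0.67 1 tape top [439.6 243.6] 0.92 1 [ 305.7 -384.7   -6.1] [1.8, 1.8]
{'clock': 1.45, 'joints': array([62.5, 18.3, 89.6,  0. , 72. , -1.1]), 'joint_vel': array([ 0. ,  0. ,  0. , -0.1, -0.1, -0. ]), 'effort': array([  0. , -41.5, -23.4,  -0. ,   0. ,  -0. ]), 'tool_pos': array([255.2, 515.3, 245.3]), 'orientation': array([[-0.9,  0.4,  0. ],
       [ 0.4,  0.9,  0. ],
       [ 0. ,  0. , -1. ]]), 'contact_force': array([-0. , -0.2, -0.2]), 'moment': array([0., 0., 0.]), 'width': 0.9995705689860451}
```

Run:
```python
import cv2,numpy as np
a=cv2.imread("pics/top0.png")[110:280,200:480];b=cv2.imread("pics/scene0.png")[140:330,240:460]
a=cv2.resize(a,(800,486),interpolation=3);cv2.imwrite("pics/a.png",a)
cv2.imwrite("pics/b.png",cv2.resize(b,(690,596),interpolation=3))
```

```text
(no output)
```

View pics/a.png

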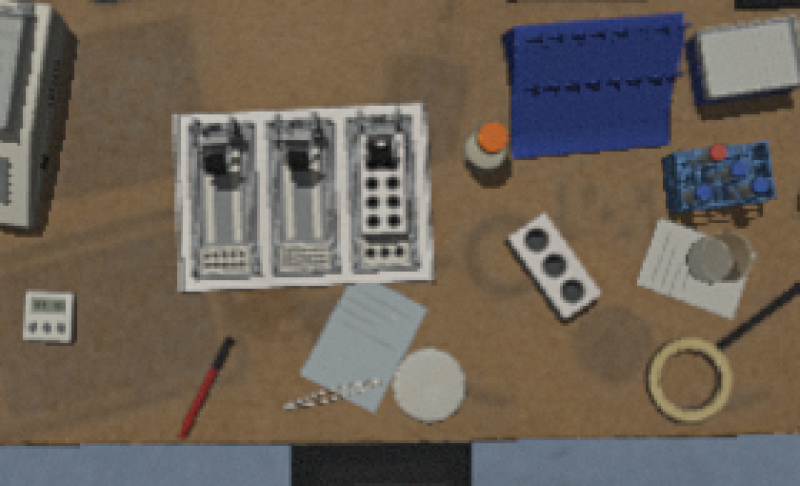

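View pics/b.png

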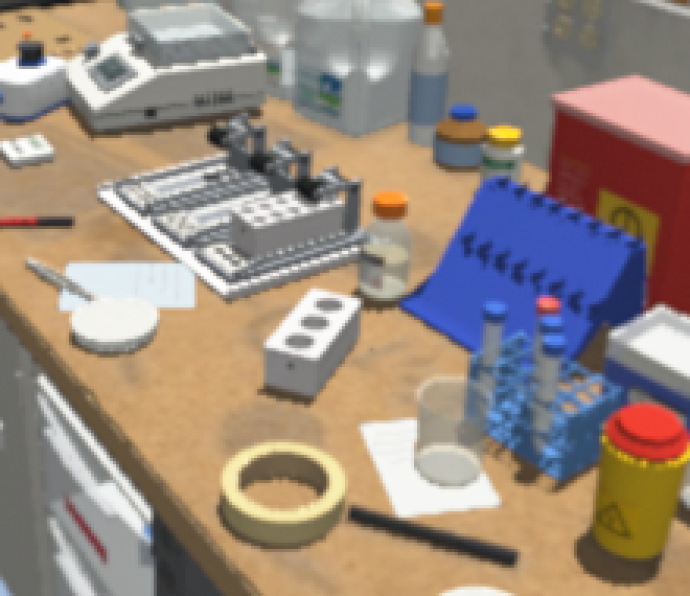

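The top view shows the bay order from the left: 2x5 label at crop (225,260), 3x8 at (305,258), and 3-circle at (385,252). The third bay holds the ten-well block. The three-well block lies at (553,265), turned about +35°. The scene view agrees. I'll move the wrist camera over the rack next.

```bash
python3 -m jog '[{"x":0.011,"y":-0.035,"z":0.007,"wz":0.04},{"x":0.011,"y":-0.035,"z":0.007,"wz":0.04},{"x":0.011,"y":-0.035,"z":0.007,"wz":0.04},{"x":0.011,"y":-0.035,"z":0.007,"wz":0.04},{"x":0.011,"y":-0.035,"z":0.007,"wz":0.04},{"x":0.011,"y":-0.035,"z":0.007,"wz":0.04},{"x":0.011,"y":-0.035,"z":0.007,"wz":0.04},{"x":0.011,"y":-0.035,"z":0.007,"wz":0.04},{"x":0.011,"y":-0.035,"z":0.007,"wz":0.04},{"x":0.011,"y":-0.035,"z":0.007,"wz":0.04},{"x":0.011,"y":-0.035,"z":0.007,"wz":0.04},{"x":0.011,"y":-0.035,"z":0.007,"wz":0.04},{}]'
python3 - <<'E'
from h import *
c=read_camera("wrist");save(c,"w1.png");import pickle;pickle.dump(c,open("w1.pkl","wb"))
print(c["camera_matrix"],c["k1"])
for q,z in [("bay_wide",6),("bay_mid",6),("bay_fine",6),("home_wide",16),("home_mid",16),("home_fine",16),("block_mid",16)]:
    for r in place_of(q,c)[:2]: print(q,np.round(r["uv"],1),round(r["p"],2),at_z(c,r["uv"],z).round(1))
E
```

```text
[[310.36163128   0.         318.83843677]
 [  0.         310.36163128 202.33623037]
 [  0.           0.           1.        ]] -0.0500410708935678
bay_fine [300.2 296.8] 0.74 [397.3 416.6   6. ]invalid input
```

View pics/w1.png

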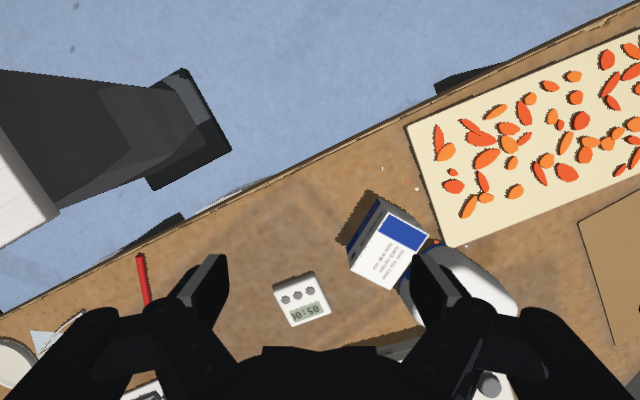

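The call was refused because of an empty row, so nothing moved. The picture also shows that the camera looks out on the tool's +x side, so I'll use tool x = +x.

```bash
python3 -m jog '[{"x":0.007,"y":-0.02,"z":0.004,"wz":-0.121},{"x":0.007,"y":-0.02,"z":0.004,"wz":-0.121},{"x":0.007,"y":-0.02,"z":0.004,"wz":-0.121},{"x":0.007,"y":-0.02,"z":0.004,"wz":-0.121},{"x":0.007,"y":-0.02,"z":0.004,"wz":-0.121},{"x":0.007,"y":-0.02,"z":0.004,"wz":-0.121},{"x":0.007,"y":-0.02,"z":0.004,"wz":-0.121},{"x":0.007,"y":-0.02,"z":0.004,"wz":-0.121},{"x":0.007,"y":-0.02,"z":0.004,"wz":-0.121},{"x":0.007,"y":-0.02,"z":0.004,"wz":-0.121},{"x":0.007,"y":-0.02,"z":0.004,"wz":-0.121},{"x":0.007,"y":-0.02,"z":0.004,"wz":-0.121},{"x":0.007,"y":-0.02,"z":0.004,"wz":-0.121},{"x":0.007,"y":-0.02,"z":0.004,"wz":-0.121},{"x":0.007,"y":-0.02,"z":0.004,"wz":-0.121},{"x":0.007,"y":-0.02,"z":0.004,"wz":-0.121},{"x":0.007,"y":-0.02,"z":0.004,"wz":-0.121},{"x":0.007,"y":-0.02,"z":0.004,"wz":-0.121},{"x":0.007,"y":-0.02,"z":0.004,"wz":-0.121},{"x":0.007,"y":-0.035,"z":0.004,"wz":-0.121}]'
python3 -m jog '[{"wz":-0.121,"x":0.004},{"wz":-0.115},{"x":0}]'
python3 - <<'E'
from h import *
c=read_camera("wrist");save(c,"w2.png");import pickle;pickle.dump(c,open("w2.pkl","wb"))
print(c["camera_matrix"],c["k1"],state()["clock"],state()["joints"])
for q,z in [("bay_wide",6),("bay_mid",6),("bay_fine",6),("home_wide",16),("home_mid",16),("home_fine",16),("block_mid",16),("block_wide",0)]:
    for r in place_of(q,c)[:2]: print(q,np.round(r["uv"],1),round(r["p"],2),at_z(c,r["uv"],z).round(1))
E
```

```text
[[310.36163128   0.         318.83843677]
 [  0.         310.36163128 202.33623037]
 [  0.           0.           1.        ]] -0.0500410708935678 1.9 [ 6.25095161e+01  1.83121058e+01  8.96406631e+01 -9.46276940e-04
  7.20432078e+01 -1.14568536e+00]invalid input
invalid input
```

View pics/w2.png

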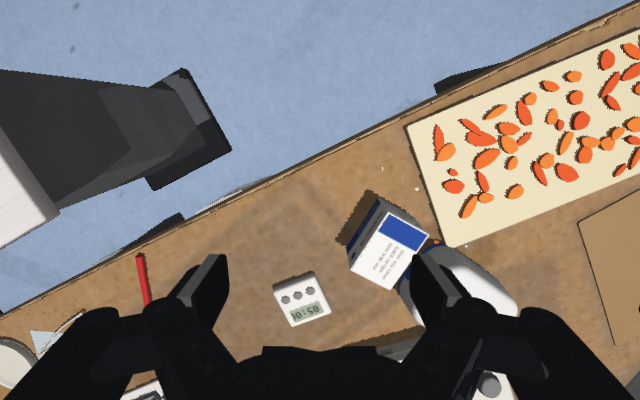

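Refused again, so each row probably needs every key. I'll send full rows.

```bash
python3 -m jog '[{"x":0.007,"y":-0.02,"z":0.004,"wx":0,"wy":0,"wz":-0.121,"claw":1}]'
```

```text
clock: 2.38
tool_pos: [261.5, 497.3, 248.4]
orientation: [[-0.836, 0.549, -0.001], [0.549, 0.836, 0.001], [0.001, 0.0, -1.0]]
contact_force: [-0.0, -0.6, -0.4]
width: 1.0
```

```bash
python3 -m jog '[{"x":0.007,"y":-0.02,"z":0.004,"wx":0,"wy":0,"wz":-0.121,"claw":1},{"x":0.007,"y":-0.02,"z":0.004,"wx":0,"wy":0,"wz":-0.121,"claw":1},{"x":0.007,"y":-0.02,"z":0.004,"wx":0,"wy":0,"wz":-0.121,"claw":1},{"x":0.007,"y":-0.02,"z":0.004,"wx":0,"wy":0,"wz":-0.121,"claw":1},{"x":0.007,"y":-0.02,"z":0.004,"wx":0,"wy":0,"wz":-0.121,"claw":1},{"x":0.007,"y":-0.02,"z":0.004,"wx":0,"wy":0,"wz":-0.121,"claw":1},{"x":0.007,"y":-0.02,"z":0.004,"wx":0,"wy":0,"wz":-0.121,"claw":1},{"x":0.007,"y":-0.02,"z":0.004,"wx":0,"wy":0,"wz":-0.121,"claw":1},{"x":0.007,"y":-0.02,"z":0.004,"wx":0,"wy":0,"wz":-0.121,"claw":1},{"x":0.007,"y":-0.02,"z":0.004,"wx":0,"wy":0,"wz":-0.121,"claw":1},{"x":0.007,"y":-0.02,"z":0.004,"wx":0,"wy":0,"wz":-0.121,"claw":1},{"x":0.007,"y":-0.02,"z":0.004,"wx":0,"wy":0,"wz":-0.121,"claw":1},{"x":0.007,"y":-0.02,"z":0.004,"wx":0,"wy":0,"wz":-0.121,"claw":1},{"x":0.007,"y":-0.02,"z":0.004,"wx":0,"wy":0,"wz":-0.121,"claw":1},{"x":0.007,"y":-0.02,"z":0.004,"wx":0,"wy":0,"wz":-0.121,"claw":1},{"x":0.007,"y":-0.02,"z":0.004,"wx":0,"wy":0,"wz":-0.121,"claw":1},{"x":0.007,"y":-0.02,"z":0.004,"wx":0,"wy":0,"wz":-0.121,"claw":1},{"x":0.007,"y":-0.02,"z":0.004,"wx":0,"wy":0,"wz":-0.121,"claw":1},{"x":0.007,"y":-0.02,"z":0.004,"wx":0,"wy":0,"wz":-0.121,"claw":1},{"x":0.007,"y":-0.02,"z":0.004,"wx":0,"wy":0,"wz":-0.121,"claw":1}]'
python3 -m jog '[{"x":0,"y":-0.02,"z":0,"wx":0,"wy":0,"wz":-0.118,"claw":1},{"x":0,"y":0,"z":0,"wx":0,"wy":0,"wz":0,"claw":1}]'
python3 - <<'E'
from h import *
c=read_camera("wrist");save(c,"w3.png");import pickle;pickle.dump(c,open("w3.pkl","wb"))
print(state()["clock"],state()["joints"])
for q,z in [("home_wide",16),("home_mid",16),("home_fine",16),("bay_wide",6),("bay_mid",6),("bay_fine",6),("block_mid",16),("block_wide",0)]:
    for r in place_of(q,c)[:2]: print(q,np.round(r["uv"],1),round(r["p"],2),at_z(c,r["uv"],z).round(1))
E
```

```text
clock: 4.05
tool_pos: [402.3, 94.3, 329.7]
orientation: [[0.991, 0.134, 0.0], [0.134, -0.991, -0.0], [0.0, 0.0, -1.0]]
contact_force: [-0.6, -0.4, 0.0]
width: 1.002
clock: 4.22
tool_pos: [402.3, 72.9, 329.7]
orientation: [[1.0, 0.017, 0.001], [0.017, -1.0, -0.002], [0.001, 0.002, -1.0]]
contact_force: [-0.8, 0.7, 1.1]
width: 1.001
4.2667 [ 8.85222509e+00  2.60632109e-01  9.98890768e+01 -1.34214316e-03
  7.98325125e+01  9.76567769e+01]
home_mid [230.2  51.7] 0.6 [549.5 191.5  16. ]
home_fine [302.7  46.7] 0.82 [556.5  95.9  16. ]
home_fine [230.8  50.1] 0.58 [551.4 190.6  16. ]
bay_mid [233.1  50.1] 0.84 [553.2 190.1   6. ]
bay_fine [303.4  48.2] 0.69 [556.5  95.4   6. ]
block_mid [383.1  51.4] 0.82 [552.9  -9.9  16. ]
block_wide [516.4 128.6] 0.93 [ 457.8 -218.     0. ]
block_wide [232.5  50.5] 0.49 [553.7 192.5   0. ]
```

View pics/w3.png

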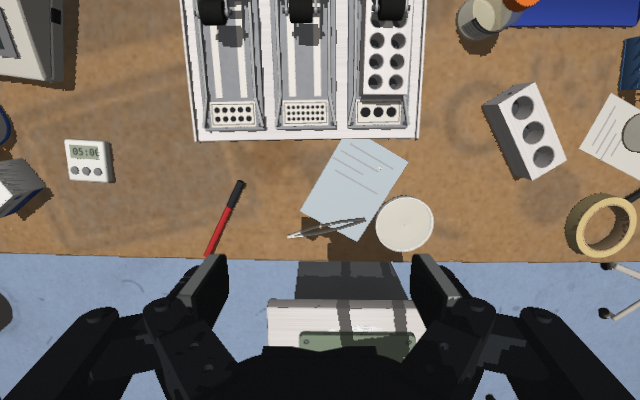

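Labels sit at about (234,115) for 2x5, (307,113) for 3x8 and (381,113) for the three circles. The ten-well block is in the last of these, and the three-well block is at about (525,130). I'll move forward for a second wrist view.

```bash
python3 -m jog '[{"x":0.035,"y":-0.012,"z":0,"wx":0,"wy":0,"wz":-0.017,"claw":1},{"x":0.035,"y":-0.011,"z":0,"wx":0,"wy":0,"wz":0,"claw":1},{"x":0.03,"y":-0.01,"z":0,"wx":0,"wy":0,"wz":0,"claw":1},{"x":0,"y":0,"z":0,"wx":0,"wy":0,"wz":0,"claw":1},{"x":0,"y":0,"z":0,"wx":0,"wy":0,"wz":0,"claw":1}]'
python3 - <<'E'
from h import *
c=read_camera("wrist");save(c,"w4.png");import pickle;pickle.dump(c,open("w4.pkl","wb"))
print(state()["clock"],state()["joints"])
for q,z in [("home_wide",16),("home_mid",16),("home_fine",16),("bay_wide",6),("bay_mid",6),("bay_fine",6),("block_mid",16),("block_wide",0)]:
    for r in place_of(q,c)[:1]: print(q,np.round(r["uv"],1),round(r["p"],2),at_z(c,r["uv"],z).round(1))
im=c["frame"][:,:,::-1]
cv2.imwrite("pics/w4c.png",cv2.resize(im[0:240,160:480],(800,600),interpolation=3))
E
```

```text
clock: 5.08
tool_pos: [503.0, 42.3, 328.3]
orientation: [[1.0, 0.005, -0.002], [0.005, -1.0, -0.0], [-0.002, 0.0, -1.0]]
contact_force: [-0.5, 0.7, -0.1]
width: 1.0
5.1333 [3.53056919e+00 9.38778799e+00 8.97599995e+01 1.20766973e-02
 8.09674326e+01 9.31891711e+01]
home_mid [210.1 132.2] 0.69 [546.1 194.5  16. ]
home_fine [277.7 125.8] 0.69 [554.8  99.3  16. ]
bay_wide [351.7 121. ] 0.86 [561.5  -4.    6. ]
bay_mid [210.8 125.7] 0.64 [554.5 196.2   6. ]
bay_fine [280.  125.7] 0.9 [554.5  97.4   6. ]
block_mid [356.9 128. ] 0.7 [552.4 -10.5  16. ]
```

View pics/w4c.png

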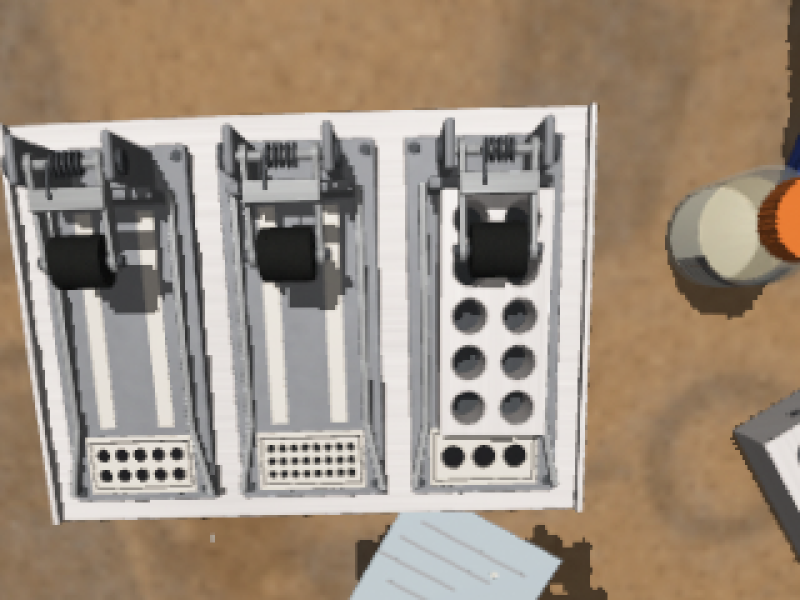

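The crop shows the block's front top edge at about (441–546,434). Label dot centres are at about (141,466), (313,461) and (484,456). I'll refine both views with blob centroids and triangulate.

Run:
```python
from h import *
import pickle
np.set_printoptions(precision=1,suppress=True)
W=[pickle.load(open(f,"rb")) for f in("w3.pkl","w4.pkl")]
def blobs(c,x0,y0,x1,y1,amin,amax,th=75):
    g=cv2.cvtColor(c["frame"][y0:y1,x0:x1],cv2.COLOR_RGB2GRAY);g=cv2.resize(g,None,fx=8,fy=8,interpolation=cv2.INTER_CUBIC)
    n,l,s,ce=cv2.connectedComponentsWithStats((g<th).astype(np.uint8))
    return np.array([[x0+(ce[i][0]+.5)/8-.5,y0+(ce[i][1]+.5)/8-.5] for i in range(1,n) if amin<s[i][4]/64<amax and s[i][0]>0 and s[i][1]>0 and s[i][0]+s[i][2]<g.shape[1] and s[i][1]+s[i][3]<g.shape[0]])
R={"mid":((212,103,257,126),(196,175,237,197)),"fine":((284,102,331,125),(263,175,305,196)),"wide":((358,103,404,123),(334,175,374,193))}
for k,(a,b) in R.items():
    A=blobs(W[0],*a,1.5,60,110);B=blobs(W[1],*b,1.5,60,110)
    ma=(A.min(0)+A.max(0))/2;mb=(B.min(0)+B.max(0))/2
    print(k,len(A),len(B),ma,mb,*tri([ray(W[0],ma),ray(W[1],mb)]))
    if k=="wide":
        for p,q in zip(A[A[:,0].argsort()],B[B[:,0].argsort()]): print("  ",*tri([ray(W[0],p),ray(W[1],q)]))
A=blobs(W[0],362,30,406,94,20,160,95);B=blobs(W[1],336,116,380,171,20,200,95)
print("wells",A.tolist(),B.tolist())
# block_wide wells
A=blobs(W[0],490,85,565,175,60,900,110);print("bw",A, [at_z(W[0],a,45) for a in A])
t=read_camera("top");pickle.dump(t,open("t.pkl","wb"))
B=blobs(t,380,185,412,222,5,120,110);print("bw top",B,[at_z(t,b,45) for b in B])
```

```text
mid 10 10 [232.5 113.9] [216.1 185.5] [469.7 192.1  17.1] [0.0, 0.0]
fine 24 24 [305.  112.5] [284.2 183.6] [472.8  92.3  16.5] [0.0, 0.0]Traceback (most recent call last):
  File "<stdin>", line 12, in <module>
    return umr_minimum(a, axis, None, out, keepdims, initial, where)
ValueError: zero-size array to reduction operation minimum which has no identity
```

Run:
```python
from h import *
import pickle
np.set_printoptions(precision=1,suppress=True)
W=[pickle.load(open(f,"rb")) for f in("w3.pkl","w4.pkl")]
def blobs(c,x0,y0,x1,y1,amin,amax,th=75):
    g=cv2.cvtColor(c["frame"][y0:y1,x0:x1],cv2.COLOR_RGB2GRAY);g=cv2.resize(g,None,fx=8,fy=8,interpolation=cv2.INTER_CUBIC)
    n,l,s,ce=cv2.connectedComponentsWithStats((g<th).astype(np.uint8))
    return [[round(x0+(ce[i][0]+.5)/8-.5,1),round(y0+(ce[i][1]+.5)/8-.5,1),int(s[i][4]/64)] for i in range(1,n) if amin<s[i][4]/64<amax]
print("wide",blobs(W[0],360,104,400,121,5,90,90),blobs(W[1],336,177,374,190,5,90,90))
print("wells",blobs(W[0],362,30,406,94,20,200,90),blobs(W[1],336,118,380,171,20,250,90))
print("bw",blobs(W[0],490,85,565,175,60,900,100))
t=read_camera("top");pickle.dump(t,open("t.pkl","wb"))
print("bw top",blobs(t,380,185,412,222,5,120,110))
# projection check of block_mid front top edge & base front under home hypothesis
x=np.array([.9995,.031,0]);y=np.array([-.031,.9995,0]);lab=np.array([475.9,-7.5,16])
for d in(80,82,84,86):
    h=lab+x*d
    for c in W: print(d,[np.round(proj(c,h+x*a+y*b+[0,0,z]),1).tolist() for a,b,z in[(-60,27,45),(-60,-27,45),(-105,0,0)]])
for i,c in enumerate(W):
    g=cv2.cvtColor(c["frame"],cv2.COLOR_RGB2GRAY)
    u=[385,356][i];v=[92,160][i];print(g[v:v+44,u].tolist())
    u=[240,218][i];v=[100,172][i];print(v,g[v:v+44,u].tolist())
```

```text
wide [[np.float64(390.8), np.float64(111.5), 64], [np.float64(377.9), np.float64(111.7), 67], [np.float64(365.0), np.float64(111.8), 66]] [[np.float64(353.1), np.float64(181.9), 54], [np.float64(365.4), np.float64(181.7), 55], [np.float64(340.8), np.float64(182.2), 54]]
wells [[np.float64(362.2), np.float64(53.8), 80], [np.float64(376.6), np.float64(40.2), 150], [np.float64(397.6), np.float64(40.5), 150], [np.float64(375.5), np.float64(60.9), 139], [np.float64(396.5), np.float64(60.9), 138], [np.float64(374.4), np.float64(81.0), 127], [np.float64(395.0), np.float64(81.1), 120]] [[np.float64(346.9), np.float64(125.1), 106], [np.float64(366.8), np.float64(124.9), 100], [np.float64(366.0), np.float64(142.8), 83], [np.float64(346.5), np.float64(143.1), 90], [np.float64(365.6), np.float64(160.3), 64], [np.float64(346.0), np.float64(160.6), 70]]
bw [[np.float64(522.3), np.float64(105.6), 301], [np.float64(533.3), np.float64(130.1), 262], [np.float64(543.9), np.float64(153.9), 228]]
bw top [[np.float64(382.4), np.float64(186.6), 26], [np.float64(387.4), np.float64(193.4), 53], [np.float64(3
[... 644 characters left out ...]
148, 131, 107, 100, 213, 229, 229, 230, 229, 229]
100 [156, 192, 228, 210, 178, 228, 197, 78, 45, 43, 44, 43, 137, 212, 227, 190, 101, 42, 43, 41, 41, 149, 215, 203, 183, 216, 180, 152, 153, 142, 101, 207, 226, 226, 227, 229, 228, 229, 228, 218, 116, 118, 123, 121]
[229, 229, 229, 230, 229, 229, 229, 229, 228, 228, 229, 229, 228, 222, 128, 109, 166, 223, 194, 69, 33, 34, 32, 33, 41, 106, 210, 225, 225, 225, 218, 153, 222, 196, 151, 145, 140, 227, 231, 231, 231, 230, 230, 221]
172 [148, 150, 190, 225, 135, 225, 226, 224, 185, 143, 88, 151, 225, 225, 222, 176, 68, 54, 44, 72, 159, 221, 180, 187, 220, 167, 149, 141, 118, 226, 228, 228, 228, 228, 219, 137, 118, 120, 119, 121, 122, 121, 120, 120]
```

Run:
```python
from h import *
import pickle
np.set_printoptions(precision=1,suppress=True)
W=[pickle.load(open(f,"rb")) for f in("w3.pkl","w4.pkl")];t=pickle.load(open("t.pkl","rb"))
for p,q in[((374.4,81),(346,160.6)),((395,81.1),(365.6,160.3)),((375.5,60.9),(346.5,143.1)),((396.5,60.9),(366,142.8)),((377.9,111.7),(353.1,181.9))]: print(*tri([ray(W[0],p),ray(W[1],q)]))
P=[]
for p,q in[((522.3,105.6),(387.4,193.4)),((533.3,130.1),(393.6,202.4)),((543.9,153.9),(399.9,211.3))]:
    print("bw",*tri([ray(W[0],p),ray(t,q)]),at_z(W[0],p,45),at_z(t,q,45))
```

```text
[512.3   6.1  52.5] [0.5, 0.5]
[512.9 -19.6  52.1] [0.5, 0.5]
[535.2   6.3  54.5] [0.4, 0.4]
[535.8 -18.7  55.4] [0.7, 0.7]
[475.8  -7.9  15.7] [0.0, 0.0]
bw [ 486.9 -192.7   43.6] [2.1, 2.1] [ 489.  -192.1   45. ] [ 484.7 -192.4   45. ]
bw [ 455.6 -213.9   43.4] [2.6, 2.6] [ 458.2 -213.3   45. ] [ 453.  -213.2   45. ]
bw [ 424.3 -235.2   43.6] [2.7, 2.7] [ 427. -235.   45.] [ 421.6 -234.3   45. ]
```

The geometry agrees across views:
- **home_wide:** about (557,-5,16), yaw 1.8°
- **home_mid:** about (551,195,16)
- **block_wide:** centre about (456,-214), yaw 34°, top at z ≈ 44

Next is the descent to grasp the stored block.

```bash
python3 -m jog '[{"x":0.006,"y":-0.016,"z":-0.03,"wx":0,"wy":0,"wz":0.026,"claw":1},{"x":0.006,"y":-0.016,"z":-0.035,"wx":0,"wy":0,"wz":0,"claw":1},{"x":0.006,"y":-0.0165,"z":-0.035,"wx":0,"wy":0,"wz":0,"claw":1},{"x":0,"y":0,"z":-0.04,"wx":0,"wy":0,"wz":0,"claw":1},{"x":0,"y":0,"z":-0.04,"wx":0,"wy":0,"wz":0,"claw":1},{"x":0,"y":0,"z":-0.04,"wx":0,"wy":0,"wz":0,"claw":1},{"x":0,"y":0,"z":-0.03,"wx":0,"wy":0,"wz":0,"claw":1},{"x":0,"y":0,"z":-0.02,"wx":0,"wy":0,"wz":0,"claw":1},{"x":0,"y":0,"z":-0.017,"wx":0,"wy":0,"wz":0,"claw":1},{"x":0,"y":0,"z":0,"wx":0,"wy":0,"wz":0,"claw":1},{"x":0,"y":0,"z":0,"wx":0,"wy":0,"wz":0,"claw":1}]'
```

```text
clock: 6.5
tool_pos: [519.9, -6.2, 42.0]
orientation: [[0.999, 0.032, -0.002], [0.032, -0.999, -0.0], [-0.002, 0.0, -1.0]]
contact_force: [0.4, -0.1, 0.4]
width: 1.0
```

```bash
python3 -m jog '[{"x":0,"y":0,"z":0,"wx":0,"wy":0,"wz":0,"claw":0.55},{"x":0,"y":0,"z":0,"wx":0,"wy":0,"wz":0,"claw":0.55},{"x":0,"y":0,"z":0,"wx":0,"wy":0,"wz":0,"claw":0.55},{"x":0,"y":0,"z":0,"wx":0,"wy":0,"wz":0,"claw":0.55},{"x":0,"y":0,"z":0,"wx":0,"wy":0,"wz":0,"claw":0.4},{"x":0,"y":0,"z":0,"wx":0,"wy":0,"wz":0,"claw":0.4},{"x":0,"y":0,"z":0,"wx":0,"wy":0,"wz":0,"claw":0.4}]' 60
python3 - <<'E'
from h import *
c=read_camera("wrist");save(c,"g1.png")
E
```

```text
clock: 7.08
tool_pos: [521.3, -6.2, 44.1]
orientation: [[0.999, 0.032, 0.004], [0.032, -1.0, -0.0], [0.004, 0.0, -1.0]]
contact_force: [-1.1, -0.5, 5.1]
width: 0.62
```

View pics/g1.png

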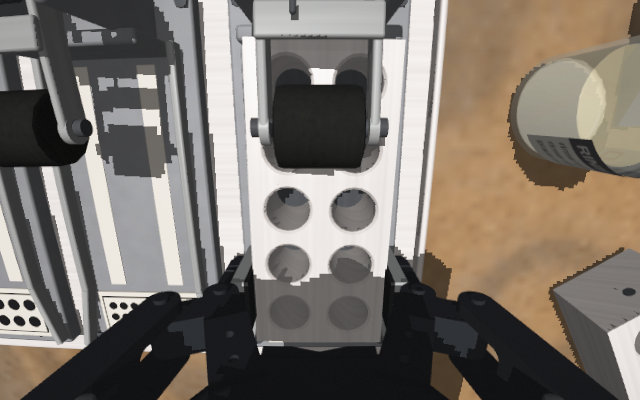

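The fingers hold the block's front half squarely (opening 0.62). The roller is still on the block's rear at about (320,125). Now I'll draw it out.

```bash
python3 -m jog '[{"x":-0.005,"y":0,"z":0.001,"wx":0,"wy":0,"wz":0,"claw":0.4},{"x":-0.01,"y":-0.0003,"z":0,"wx":0,"wy":0,"wz":0,"claw":0.4},{"x":-0.01,"y":-0.0003,"z":0,"wx":0,"wy":0,"wz":0,"claw":0.4},{"x":-0.01,"y":-0.0003,"z":0,"wx":0,"wy":0,"wz":0,"claw":0.4},{"x":-0.01,"y":-0.0003,"z":0,"wx":0,"wy":0,"wz":0,"claw":0.4},{"x":-0.01,"y":-0.0003,"z":0,"wx":0,"wy":0,"wz":0,"claw":0.4},{"x":-0.01,"y":-0.0003,"z":0,"wx":0,"wy":0,"wz":0,"claw":0.4},{"x":-0.005,"y":-0.0003,"z":0,"wx":0,"wy":0,"wz":0,"claw":0.4},{"x":0,"y":0,"z":0,"wx":0,"wy":0,"wz":0,"claw":0.4},{"x":0,"y":0,"z":0,"wx":0,"wy":0,"wz":0,"claw":0.4}]' 80
```

```text
clock: 7.97
tool_pos: [448.3, -8.3, 44.2]
orientation: [[0.999, 0.032, -0.001], [0.032, -0.999, -0.0], [-0.001, 0.0, -1.0]]
contact_force: [-2.3, -1.9, 9.5]
width: 0.62
```

```bash
python3 -m jog '[{"x":0,"y":0,"z":0.01,"wx":0,"wy":0,"wz":0,"claw":0.4},{"x":0,"y":0,"z":0.025,"wx":0,"wy":0,"wz":0,"claw":0.4},{"x":0,"y":0,"z":0.025,"wx":0,"wy":0,"wz":0,"claw":0.4},{"x":0,"y":0.01,"z":0.02,"wx":0,"wy":0,"wz":0,"claw":0.4},{"x":0,"y":0.025,"z":0,"wx":0,"wy":0,"wz":0,"claw":0.4},{"x":0,"y":0.03,"z":0,"wx":0,"wy":0,"wz":0,"claw":0.4},{"x":0,"y":0.03,"z":0,"wx":0,"wy":0,"wz":0,"claw":0.4},{"x":0,"y":0.03,"z":0,"wx":0,"wy":0,"wz":0,"claw":0.4},{"x":0.005,"y":0.03,"z":0,"wx":0,"wy":0,"wz":0,"claw":0.4},{"x":0.005,"y":0.025,"z":0,"wx":0,"wy":0,"wz":0,"claw":0.4},{"x":0.005,"y":0.02,"z":0,"wx":0,"wy":0,"wz":0,"claw":0.4},{"x":0,"y":0,"z":0,"wx":0,"wy":0,"wz":0,"claw":0.4},{"x":0,"y":0,"z":0,"wx":0,"wy":0,"wz":0,"claw":0.4}]'
python3 - <<'E'
from h import *
c=read_camera("scene");save(c,"s1.png");w=read_camera("wrist");save(w,"s1w.png")
a=cv2.resize(c["frame"][130:260,230:370,::-1],(646,600),interpolation=3)
cv2.imwrite("pics/s1c.png",a);print(state()["moment"],state()["joints"])
E
```

```text
clock: 9.05
tool_pos: [462.1, 191.4, 121.6]
orientation: [[0.999, 0.034, -0.006], [0.034, -0.999, -0.003], [-0.006, 0.002, -1.0]]
contact_force: [-0.4, -0.6, -6.0]
width: 0.617
[-0.02606577  0.18979441 -0.02772709] [ 2.10631685e+01  1.84754844e+01  1.09277500e+02 -2.35728114e-02
  5.25645791e+01  1.09250471e+02]
```

View pics/s1c.png

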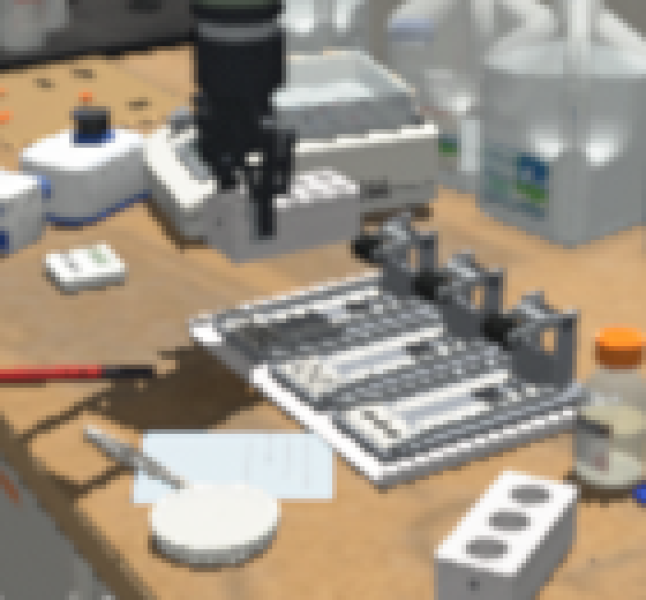

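The block hangs level above the left bay. I'll lower it, slowing near contact.

```bash
python3 -m jog '[{"x":0.001,"y":0.0005,"z":-0.02,"wx":0,"wy":0,"wz":-0.002,"claw":0.4},{"x":0,"y":0,"z":-0.025,"wx":0,"wy":0,"wz":0,"claw":0.4},{"x":0,"y":0,"z":-0.017,"wx":0,"wy":0,"wz":0,"claw":0.4},{"x":0,"y":0,"z":-0.006,"wx":0,"wy":0,"wz":0,"claw":0.4},{"x":0,"y":0,"z":-0.003,"wx":0,"wy":0,"wz":0,"claw":0.4},{"x":0,"y":0,"z":0,"wx":0,"wy":0,"wz":0,"claw":0.4},{"x":0,"y":0,"z":0,"wx":0,"wy":0,"wz":0,"claw":0.4}]'
```

```text
clock: 9.73
tool_pos: [466.7, 192.0, 53.1]
orientation: [[1.0, 0.029, 0.001], [0.029, -1.0, 0.0], [0.001, -0.0, -1.0]]
contact_force: [-0.1, -0.4, -5.4]
width: 0.617
```

```bash
python3 -m jog '[{"x":0,"y":0,"z":-0.0015,"wx":0,"wy":0,"wz":0,"claw":0.4},{"x":0,"y":0,"z":-0.0015,"wx":0,"wy":0,"wz":0,"claw":0.4},{"x":0,"y":0,"z":-0.001,"wx":0,"wy":0,"wz":0,"claw":0.4},{"x":0,"y":0,"z":0,"wx":0,"wy":0,"wz":0,"claw":0.4}]'
```

```text
clock: 10.07
tool_pos: [466.1, 192.2, 48.5]
orientation: [[1.0, 0.03, 0.0], [0.03, -1.0, -0.0], [0.0, 0.0, -1.0]]
contact_force: [0.1, 0.2, -4.7]
width: 0.614
```

```bash
python3 -m jog '[{"x":-0.001,"y":0,"z":-0.0015,"wx":0,"wy":0,"wz":0,"claw":0.4},{"x":0,"y":0,"z":-0.0015,"wx":0,"wy":0,"wz":0,"claw":0.4},{"x":0,"y":0,"z":-0.001,"wx":0,"wy":0,"wz":0,"claw":0.4},{"x":0,"y":0,"z":0,"wx":0,"wy":0,"wz":0,"claw":0.4},{"x":0,"y":0,"z":0,"wx":0,"wy":0,"wz":0,"claw":0.4}]'
```

```text
clock: 10.48
tool_pos: [465.4, 192.3, 44.6]
orientation: [[1.0, 0.03, 0.001], [0.03, -1.0, 0.0], [0.001, -0.0, -1.0]]
contact_force: [-1.4, -0.1, -3.1]
width: 0.618
```

```bash
python3 -m jog '[{"x":0,"y":0,"z":-0.001,"wx":0,"wy":0,"wz":0,"claw":0.4},{"x":0.004,"y":0.0001,"z":0,"wx":0,"wy":0,"wz":0.001,"claw":0.4},{"x":0.005,"y":0.0001,"z":0,"wx":0,"wy":0,"wz":0,"claw":0.4},{"x":0.005,"y":0.0001,"z":0,"wx":0,"wy":0,"wz":0,"claw":0.4},{"x":0.005,"y":0.0001,"z":0,"wx":0,"wy":0,"wz":0,"claw":0.4},{"x":0.005,"y":0.0001,"z":0,"wx":0,"wy":0,"wz":0,"claw":0.4},{"x":0.005,"y":0.0001,"z":0,"wx":0,"wy":0,"wz":0,"claw":0.4},{"x":0.005,"y":0.0001,"z":0,"wx":0,"wy":0,"wz":0,"claw":0.4},{"x":0.005,"y":0.0001,"z":0,"wx":0,"wy":0,"wz":0,"claw":0.4},{"x":0,"y":0,"z":0,"wx":0,"wy":0,"wz":0,"claw":0.4}]'
```

```text
clock: 11.32
tool_pos: [505.5, 193.4, 44.2]
orientation: [[1.0, 0.031, 0.002], [0.031, -1.0, 0.001], [0.002, -0.001, -1.0]]
contact_force: [-1.5, -0.2, 5.3]
width: 0.616
```

Sliding freely, with about 10 mm left. I'll finish in small steps until I feel the stop.

```bash
python3 -m jog '[{"x":0.003,"y":0.0001,"z":0,"wx":0,"wy":0,"wz":0,"claw":0.4},{"x":0.003,"y":0.0001,"z":0,"wx":0,"wy":0,"wz":0,"claw":0.4},{"x":0.002,"y":0.0001,"z":0,"wx":0,"wy":0,"wz":0,"claw":0.4},{"x":0,"y":0,"z":0,"wx":0,"wy":0,"wz":0,"claw":0.4}]'
python3 -m jog '[{"x":0.0015,"y":0,"z":0,"wx":0,"wy":0,"wz":0,"claw":0.4},{"x":0.0015,"y":0,"z":0,"wx":0,"wy":0,"wz":0,"claw":0.4},{"x":0,"y":0,"z":0,"wx":0,"wy":0,"wz":0,"claw":0.4}]'
```

```text
clock: 11.65
tool_pos: [512.6, 193.6, 44.2]
orientation: [[1.0, 0.031, 0.001], [0.031, -1.0, 0.0], [0.001, -0.0, -1.0]]
contact_force: [-4.3, 1.0, 6.8]
width: 0.623
clock: 11.9
tool_pos: [515.3, 193.6, 44.2]
orientation: [[1.0, 0.031, 0.0], [0.031, -1.0, 0.0], [0.0, -0.0, -1.0]]
contact_force: [-4.7, 1.1, 8.0]
width: 0.62
```

```bash
python3 -m jog '[{"x":0.0015,"y":0,"z":0,"wx":0,"wy":0,"wz":0,"claw":0.4},{"x":0.0015,"y":0,"z":0,"wx":0,"wy":0,"wz":0,"claw":0.4},{"x":0,"y":0,"z":0,"wx":0,"wy":0,"wz":0,"claw":0.4}]'
```

```text
clock: 12.15
tool_pos: [516.5, 193.6, 44.2]
orientation: [[1.0, 0.031, -0.004], [0.031, -1.0, -0.0], [-0.004, -0.0, -1.0]]
contact_force: [-9.5, 2.0, 10.8]
width: 0.616
```

```bash
python3 -m jog '[{"x":0.0015,"y":0,"z":0,"wx":0,"wy":0,"wz":0,"claw":0.4},{"x":0.0015,"y":0,"z":0,"wx":0,"wy":0,"wz":0,"claw":0.4},{"x":0,"y":0,"z":0,"wx":0,"wy":0,"wz":0,"claw":0.4}]'
```

```text
clock: 12.4
tool_pos: [516.6, 193.5, 44.2]
orientation: [[0.999, 0.031, -0.01], [0.031, -1.0, -0.001], [-0.01, 0.001, -1.0]]
contact_force: [-18.0, 3.6, 16.5]
width: 0.617
```

18 N with no further motion: the block is home. I'll ease off, release, rise, and look.

```bash
python3 -m jog '[{"x":-0.003,"y":0,"z":0.001,"wx":0,"wy":0,"wz":0,"claw":0.4},{"x":0,"y":0,"z":0.001,"wx":0,"wy":0,"wz":0,"claw":0.7},{"x":0,"y":0,"z":0,"wx":0,"wy":0,"wz":0,"claw":0.9},{"x":0,"y":0,"z":0,"wx":0,"wy":0,"wz":0,"claw":0.9},{"x":0,"y":0,"z":0,"wx":0,"wy":0,"wz":0,"claw":0.9},{"x":0,"y":0,"z":0.02,"wx":0,"wy":0,"wz":0,"claw":1},{"x":0,"y":0,"z":0.03,"wx":0,"wy":0,"wz":0,"claw":1},{"x":0,"y":0,"z":0.04,"wx":0,"wy":0,"wz":0,"claw":1},{"x":-0.01,"y":0,"z":0.035,"wx":0,"wy":0,"wz":0,"claw":1},{"x":-0.01,"y":0,"z":0.035,"wx":0,"wy":0,"wz":0,"claw":1},{"x":0,"y":0,"z":0,"wx":0,"wy":0,"wz":0,"claw":1}]'
python3 - <<'E'
from h import *
c=read_camera("wrist");save(c,"m1.png")
h=np.array([550.7,194.6,16]);x=np.array([.9995,.031,0]);y=np.array([-.031,.9995,0])
im=c["frame"][:,:,::-1].copy()
for b in(27,-27): print([np.round(proj(c,h+x*a+y*b+[0,0,45]),1).tolist() for a in(-60,60)])
g=cv2.cvtColor(im,cv2.COLOR_BGR2GRAY)
u,v=map(int,proj(c,h-x*60+[0,0,45]));print(u,v,g[v-12:v+13,u].tolist())
cv2.imwrite("pics/m1c.png",im)
E
```

```text
clock: 13.32
tool_pos: [500.7, 194.4, 212.5]
orientation: [[0.999, 0.031, 0.012], [0.031, -1.0, 0.005], [0.012, -0.004, -1.0]]
contact_force: [-0.2, 0.6, 0.9]
width: 0.997
[[292.1, 203.9], [289.0, 67.5]]
[[349.4, 203.9], [352.9, 67.4]]
320 203 [236, 236, 236, 236, 236, 236, 235, 236, 236, 236, 235, 226, 99, 36, 36, 36, 36, 35, 97, 216, 233, 230, 193, 35, 34]
```

View pics/m1c.png

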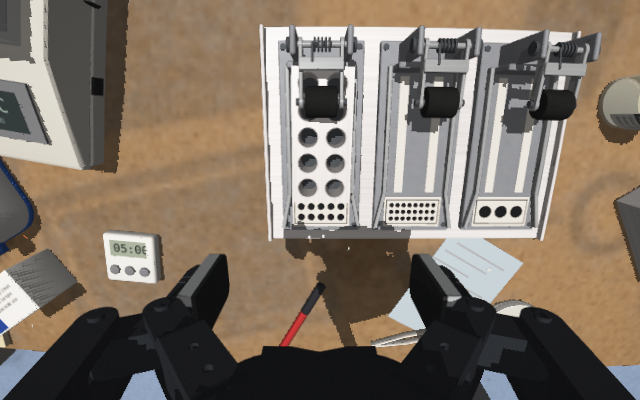

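The ten-well block is in its own bay under the roller, front edge at row 203 as predicted (292–349 across). The bays in the middle and at right are empty. Next is the three-well block.

```bash
python3 -m jog '[{"x":-0.008,"y":-0.034,"z":0.003,"wx":0,"wy":0,"wz":0.047,"claw":1},{"x":-0.008,"y":-0.034,"z":0.003,"wx":0,"wy":0,"wz":0.047,"claw":1},{"x":-0.008,"y":-0.034,"z":0.003,"wx":0,"wy":0,"wz":0.047,"claw":1},{"x":-0.008,"y":-0.034,"z":0.003,"wx":0,"wy":0,"wz":0.047,"claw":1},{"x":-0.008,"y":-0.034,"z":0.003,"wx":0,"wy":0,"wz":0.047,"claw":1},{"x":-0.008,"y":-0.034,"z":0.003,"wx":0,"wy":0,"wz":0.047,"claw":1},{"x":-0.008,"y":-0.034,"z":0.003,"wx":0,"wy":0,"wz":0.047,"claw":1},{"x":-0.008,"y":-0.034,"z":0.003,"wx":0,"wy":0,"wz":0.047,"claw":1},{"x":-0.008,"y":-0.034,"z":0.003,"wx":0,"wy":0,"wz":0.047,"claw":1},{"x":-0.008,"y":-0.034,"z":0.003,"wx":0,"wy":0,"wz":0.047,"claw":1},{"x":-0.008,"y":-0.034,"z":0.003,"wx":0,"wy":0,"wz":0.047,"claw":1},{"x":-0.008,"y":-0.034,"z":0.003,"wx":0,"wy":0,"wz":0.047,"claw":1},{"x":0,"y":0,"z":0,"wx":0,"wy":0,"wz":0,"claw":1},{"x":0,"y":0,"z":0,"wx":0,"wy":0,"wz":0,"claw":1}]'
python3 - <<'E'
from h import *
np.set_printoptions(precision=1,suppress=True)
c=read_camera("wrist");save(c,"bw1.png")
yw=np.deg2rad(34.2);x=np.array([np.cos(yw),np.sin(yw),0]);y=np.array([-x[1],x[0],0])
for a in(60,-60):
    for b in(27,-27): print("pred",a,b,np.round(proj(c,np.array([456,-214,45])+x*a+y*b),1))
r=trace("block_wide",c)
for k in r[:1]: print(k["p"],k["bbox"])
x0,y0,x1,y1=map(int,r[0]["bbox"])
g=cv2.cvtColor(c["frame"][y0:y1,x0:x1],cv2.COLOR_RGB2GRAY)
n,l,s,ce=cv2.connectedComponentsWithStats((g<100).astype(np.uint8))
for i in range(1,n):
    if s[i][4]>200: print(ce[i]+[x0,y0],s[i][4],at_z(c,ce[i]+[x0,y0],44))
E
```

```text
clock: 14.53
tool_pos: [401.6, -216.1, 240.1]
orientation: [[0.831, 0.557, -0.002], [0.557, -0.831, 0.001], [-0.001, -0.002, -1.0]]
contact_force: [0.1, 0.4, -0.5]
width: 1.003
pred 60 27 [320.1  75. ]
pred 60 -27 [375.3  74.8]
pred -60 27 [320.7 193.7]
pred -60 -27 [370.7 193.4]
0.93 [321.7, 77.8, 375.7, 193.2]
[347.   99.1] 671 [ 486.7 -192.8   44. ]
[346.2 136.4] 572 [ 456.2 -213.3   44. ]
[345.5 171.6] 449 [ 425.8 -233.9   44. ]
```

View pics/bw1.png

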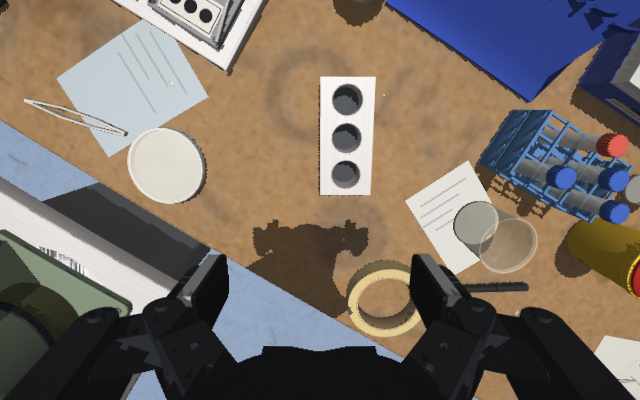

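The prediction matches the image: block edges at (320–375, 75–194). Descending to grasp.

```bash
python3 -m jog '[{"x":0.013,"y":-0.009,"z":-0.03,"wx":0,"wy":0,"wz":0.004,"claw":1},{"x":0.012,"y":-0.008,"z":-0.03,"wx":0,"wy":0,"wz":0,"claw":1},{"x":0,"y":0,"z":-0.04,"wx":0,"wy":0,"wz":0,"claw":1},{"x":0,"y":0,"z":-0.04,"wx":0,"wy":0,"wz":0,"claw":1},{"x":0,"y":0,"z":-0.03,"wx":0,"wy":0,"wz":0,"claw":1},{"x":0,"y":0,"z":-0.025,"wx":0,"wy":0,"wz":0,"claw":1},{"x":0,"y":0,"z":-0.016,"wx":0,"wy":0,"wz":0,"claw":1},{"x":0,"y":0,"z":0,"wx":0,"wy":0,"wz":0,"claw":1},{"x":0,"y":0,"z":0,"wx":0,"wy":0,"wz":0,"claw":0.6},{"x":0,"y":0,"z":0,"wx":0,"wy":0,"wz":0,"claw":0.6},{"x":0,"y":0,"z":0,"wx":0,"wy":0,"wz":0,"claw":0.6},{"x":0,"y":0,"z":0,"wx":0,"wy":0,"wz":0,"claw":0.4},{"x":0,"y":0,"z":0,"wx":0,"wy":0,"wz":0,"claw":0.4},{"x":0,"y":0,"z":0,"wx":0,"wy":0,"wz":0,"claw":0.4}]' 80
```

```text
clock: 15.8
tool_pos: [428.3, -231.8, 32.0]
orientation: [[0.826, 0.563, 0.003], [0.564, -0.826, -0.001], [0.002, 0.003, -1.0]]
contact_force: [1.2, 2.1, 7.3]
width: 0.614
```

```bash
python3 -m jog '[{"x":0,"y":0,"z":0.01,"wx":0,"wy":0,"wz":0,"claw":0.4},{"x":0,"y":0,"z":0.03,"wx":0,"wy":0,"wz":0,"claw":0.4},{"x":0,"y":0,"z":0.03,"wx":0,"wy":0,"wz":0,"claw":0.4},{"x":0,"y":0.01,"z":0.025,"wx":0,"wy":0,"wz":-0.04,"claw":0.4},{"x":0,"y":0.022,"z":0,"wx":0,"wy":0,"wz":-0.066,"claw":0.4},{"x":0,"y":0.028,"z":0,"wx":0,"wy":0,"wz":-0.066,"claw":0.4},{"x":0,"y":0.03,"z":0,"wx":0,"wy":0,"wz":-0.066,"claw":0.4},{"x":0,"y":0.03,"z":0,"wx":0,"wy":0,"wz":-0.066,"claw":0.4},{"x":0,"y":0.03,"z":0,"wx":0,"wy":0,"wz":-0.066,"claw":0.4},{"x":0.005,"y":0.03,"z":0,"wx":0,"wy":0,"wz":-0.066,"claw":0.4},{"x":0.01,"y":0.024,"z":0,"wx":0,"wy":0,"wz":-0.066,"claw":0.4},{"x":0.015,"y":0.015,"z":0,"wx":0,"wy":0,"wz":-0.066,"claw":0.4},{"x":0.01,"y":0.005,"z":0,"wx":0,"wy":0,"wz":0,"claw":0.4},{"x":0,"y":0,"z":0,"wx":0,"wy":0,"wz":0,"claw":0.4},{"x":0,"y":0,"z":0,"wx":0,"wy":0,"wz":0,"claw":0.4}]'
python3 - <<'E'
from h import *
np.set_printoptions(precision=1,suppress=True)
c=read_camera("wrist");save(c,"c1.png")
s=state();T=np.array(s["tool_pos"]);x=np.array(s["orientation"])[:,0]
print("pred well",[np.round(proj(c,T+x*(33.2+a)+[0,0,13]),1) for a in(0,37.5)])
g=cv2.cvtColor(c["frame"],cv2.COLOR_RGB2GRAY)[60:330,240:400]
n,l,st,ce=cv2.connectedComponentsWithStats((g<90).astype(np.uint8))
for i in range(1,n):
    if st[i][4]>300: print(ce[i]+[240,60],st[i][4],at_z(c,ce[i]+[240,60],T[2]+10))
E
```

```text
clock: 17.05
tool_pos: [466.9, -8.0, 125.2]
orientation: [[0.999, 0.033, -0.001], [0.033, -0.999, -0.001], [-0.001, 0.001, -1.0]]
contact_force: [-0.9, -0.5, -4.7]
width: 0.618
pred well [array([319.2, 215.5]), array([319.4, 117. ])]
[243.9 153.4] 494 [522.5  22.3 135. ]
[319.1 111.6] 4466 [538.8  -6.  135. ]
[315.2 203.9] 2460 [503.3  -5.6 135. ]
[248.8 299.1] 1027 [458.4  22.5 135. ]
[389.3 300.4] 1046 [459.7 -39.7 135. ]
[318.9 298.2] 3338 [460.   -8.5 135. ]
```

View pics/c1.png

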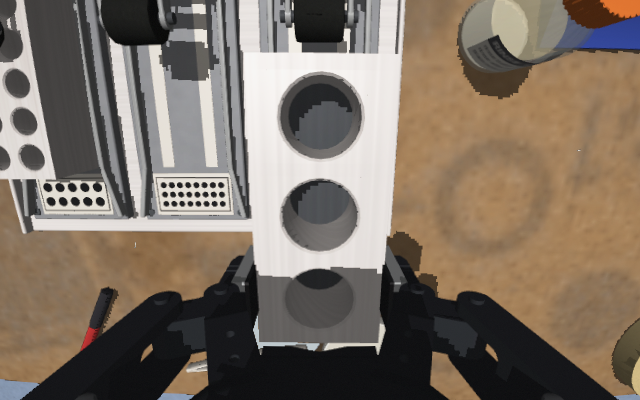

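The block is held square, with its middle well at (319,215), exactly as predicted. Lowering.

```bash
python3 -m jog '[{"x":0,"y":0,"z":-0.02,"wx":0,"wy":0,"wz":-0.002,"claw":0.4},{"x":0,"y":0,"z":-0.025,"wx":0,"wy":0,"wz":0,"claw":0.4},{"x":0,"y":0,"z":-0.017,"wx":0,"wy":0,"wz":0,"claw":0.4},{"x":0,"y":0,"z":-0.006,"wx":0,"wy":0,"wz":0,"claw":0.4},{"x":0,"y":0,"z":-0.003,"wx":0,"wy":0,"wz":0,"claw":0.4},{"x":0,"y":0,"z":-0.002,"wx":0,"wy":0,"wz":0,"claw":0.4},{"x":0,"y":0,"z":0,"wx":0,"wy":0,"wz":0,"claw":0.4},{"x":0,"y":0,"z":0,"wx":0,"wy":0,"wz":0,"claw":0.4}]'
```

```text
clock: 17.77
tool_pos: [467.8, -7.9, 53.2]
orientation: [[1.0, 0.029, 0.002], [0.029, -1.0, -0.0], [0.002, 0.0, -1.0]]
contact_force: [0.1, -0.3, -4.3]
width: 0.617
```

```bash
python3 -m jog '[{"x":0,"y":0,"z":-0.0015,"wx":0,"wy":0,"wz":0,"claw":0.4},{"x":0,"y":0,"z":-0.0015,"wx":0,"wy":0,"wz":0,"claw":0.4},{"x":0,"y":0,"z":-0.001,"wx":0,"wy":0,"wz":0,"claw":0.4},{"x":0,"y":0,"z":-0.001,"wx":0,"wy":0,"wz":0,"claw":0.4},{"x":0,"y":0,"z":0,"wx":0,"wy":0,"wz":0,"claw":0.4},{"x":0,"y":0,"z":0,"wx":0,"wy":0,"wz":0,"claw":0.4}]'
```

```text
clock: 18.27
tool_pos: [467.4, -7.6, 48.1]
orientation: [[1.0, 0.029, 0.001], [0.029, -1.0, -0.0], [0.001, 0.0, -1.0]]
contact_force: [-2.5, 0.4, 6.0]
width: 0.618
```

It is on the floor. Sliding in.

```bash
python3 -m jog '[{"x":0.005,"y":0.0002,"z":0,"wx":0,"wy":0,"wz":0.002,"claw":0.4},{"x":0.005,"y":0.0001,"z":0,"wx":0,"wy":0,"wz":0,"claw":0.4},{"x":0.005,"y":0.0001,"z":0,"wx":0,"wy":0,"wz":0,"claw":0.4},{"x":0.005,"y":0.0001,"z":0,"wx":0,"wy":0,"wz":0,"claw":0.4},{"x":0.005,"y":0.0001,"z":0,"wx":0,"wy":0,"wz":0,"claw":0.4},{"x":0.005,"y":0.0001,"z":0,"wx":0,"wy":0,"wz":0,"claw":0.4},{"x":0.005,"y":0.0002,"z":0,"wx":0,"wy":0,"wz":0,"claw":0.4},{"x":0.005,"y":0.0002,"z":0,"wx":0,"wy":0,"wz":0,"claw":0.4},{"x":0.005,"y":0.0002,"z":0,"wx":0,"wy":0,"wz":0,"claw":0.4},{"x":0,"y":0,"z":0,"wx":0,"wy":0,"wz":0,"claw":0.4}]'
python3 -m jog '[{"x":0.003,"y":0.0001,"z":0,"wx":0,"wy":0,"wz":0,"claw":0.4},{"x":0.003,"y":0.0001,"z":0,"wx":0,"wy":0,"wz":0,"claw":0.4},{"x":0.002,"y":0.0001,"z":0,"wx":0,"wy":0,"wz":0,"claw":0.4},{"x":0,"y":0,"z":0,"wx":0,"wy":0,"wz":0,"claw":0.4}]'
```

```text
clock: 19.1
tool_pos: [513.0, -6.5, 48.1]
orientation: [[1.0, 0.031, 0.001], [0.031, -1.0, -0.0], [0.001, 0.0, -1.0]]
contact_force: [-2.3, 0.4, 5.7]
width: 0.617
clock: 19.43
tool_pos: [520.1, -6.2, 48.1]
orientation: [[1.0, 0.031, -0.0], [0.031, -1.0, -0.0], [-0.0, 0.0, -1.0]]
contact_force: [-4.1, -0.5, 6.1]
width: 0.618
```

```bash
python3 -m jog '[{"x":0.0015,"y":0,"z":0,"wx":0,"wy":0,"wz":0,"claw":0.4},{"x":0.0015,"y":0,"z":0,"wx":0,"wy":0,"wz":0,"claw":0.4},{"x":0.0015,"y":0,"z":0,"wx":0,"wy":0,"wz":0,"claw":0.4},{"x":0,"y":0,"z":0,"wx":0,"wy":0,"wz":0,"claw":0.4}]'
```

```text
clock: 19.77
tool_pos: [524.3, -6.1, 48.1]
orientation: [[1.0, 0.031, -0.001], [0.031, -1.0, -0.0], [-0.001, 0.0, -1.0]]
contact_force: [-4.4, 0.4, 7.7]
width: 0.618
```

```bash
python3 -m jog '[{"x":0.0015,"y":0,"z":0,"wx":0,"wy":0,"wz":0,"claw":0.4},{"x":0.0015,"y":0,"z":0,"wx":0,"wy":0,"wz":0,"claw":0.4},{"x":0,"y":0,"z":0,"wx":0,"wy":0,"wz":0,"claw":0.4}]'
```

```text
clock: 20.02
tool_pos: [526.9, -6.1, 48.1]
orientation: [[1.0, 0.031, -0.002], [0.031, -1.0, -0.0], [-0.002, 0.0, -1.0]]
contact_force: [-5.4, 0.5, 8.0]
width: 0.615
```

```bash
python3 -m jog '[{"x":0.0015,"y":0,"z":0,"wx":0,"wy":0,"wz":0,"claw":0.4},{"x":0.0015,"y":0,"z":0,"wx":0,"wy":0,"wz":0,"claw":0.4},{"x":0,"y":0,"z":0,"wx":0,"wy":0,"wz":0,"claw":0.4}]'
```

```text
clock: 20.27
tool_pos: [526.9, -6.1, 48.1]
orientation: [[0.999, 0.031, -0.008], [0.031, -1.0, -0.0], [-0.008, 0.0, -1.0]]
contact_force: [-13.4, 0.3, 14.6]
width: 0.621
```

```bash
python3 -m jog '[{"x":0.0015,"y":0,"z":0,"wx":0,"wy":0,"wz":0,"claw":0.4},{"x":0.001,"y":0,"z":0,"wx":0,"wy":0,"wz":0,"claw":0.4},{"x":0,"y":0,"z":0,"wx":0,"wy":0,"wz":0,"claw":0.4}]'
```

```text
clock: 20.52
tool_pos: [527.0, -6.1, 48.1]
orientation: [[0.999, 0.032, -0.013], [0.032, -1.0, -0.0], [-0.013, -0.0, -1.0]]
contact_force: [-19.4, -0.9, 19.8]
width: 0.616
```

It is hard against the stop. I'll release, rise and check both blocks.

```bash
python3 -m jog '[{"x":-0.003,"y":0,"z":0.001,"wx":0,"wy":0,"wz":0,"claw":0.4},{"x":0,"y":0,"z":0.001,"wx":0,"wy":0,"wz":0,"claw":0.7},{"x":0,"y":0,"z":0,"wx":0,"wy":0,"wz":0,"claw":0.9},{"x":0,"y":0,"z":0,"wx":0,"wy":0,"wz":0,"claw":0.9},{"x":0,"y":0,"z":0,"wx":0,"wy":0,"wz":0,"claw":0.9},{"x":0,"y":0,"z":0.02,"wx":0,"wy":0,"wz":0,"claw":1},{"x":0,"y":0,"z":0.03,"wx":0,"wy":0,"wz":0,"claw":1},{"x":0,"y":0,"z":0.04,"wx":0,"wy":0,"wz":0,"claw":1},{"x":-0.01,"y":0.02,"z":0.035,"wx":0,"wy":0,"wz":0,"claw":1},{"x":-0.01,"y":0.03,"z":0.035,"wx":0,"wy":0,"wz":0,"claw":1},{"x":0,"y":0.03,"z":0.03,"wx":0,"wy":0,"wz":0,"claw":1},{"x":0,"y":0,"z":0,"wx":0,"wy":0,"wz":0,"claw":1},{"x":0,"y":0,"z":0,"wx":0,"wy":0,"wz":0,"claw":1}]'
python3 - <<'E'
from h import *
c=read_camera("wrist");save(c,"f.png")
g=cv2.cvtColor(c["frame"],cv2.COLOR_RGB2GRAY)
x=np.array([.9995,.031,0]);y=np.array([-.031,.9995,0])
for n,h in(("mid",[550.7,194.6,61]),("wide",[556.8,-5,61])):
  for b in(-22,22):
    u,v=proj(c,h-x*60+y*b);u,v=round(u),round(v);col=g[v-8:v+9,u].tolist();print(n,b,u,v,col)
E
```

```text
clock: 21.6
tool_pos: [512.5, 71.1, 236.6]
orientation: [[0.999, 0.033, 0.005], [0.033, -0.999, 0.0], [0.005, -0.0, -1.0]]
contact_force: [-0.7, -0.3, -0.7]
width: 1.002
mid -22 221 203 [227, 227, 228, 228, 227, 228, 228, 226, 204, 114, 85, 130, 177, 220, 224, 224, 224]
mid 22 179 203 [228, 229, 229, 230, 228, 229, 228, 226, 228, 231, 228, 229, 229, 229, 228, 229, 230]
wide -22 415 204 [223, 223, 223, 223, 223, 223, 214, 134, 98, 85, 82, 83, 79, 79, 74, 64, 61]
wide 22 373 204 [225, 225, 225, 225, 225, 225, 225, 224, 224, 218, 149, 31, 31, 31, 32, 31, 31]
```

View pics/f.png

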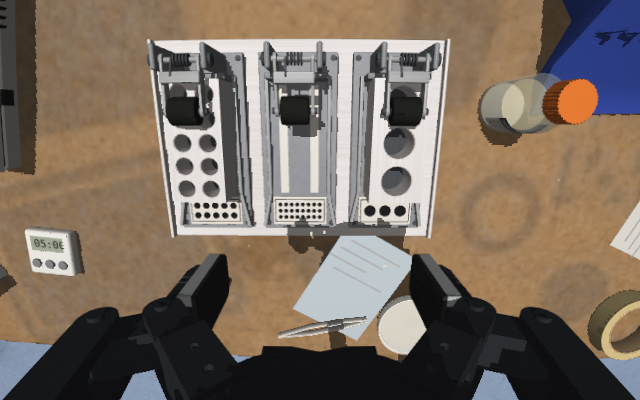

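The rollers sit on both blocks, but the front edge of the three-well block looks slightly skewed. I'll measure it numerically.

Run:
```python
from h import *
c=read_camera("wrist");g=cv2.cvtColor(c["frame"],cv2.COLOR_RGB2GRAY).astype(float)
x=np.array([.9995,.031,0]);y=np.array([-.031,.9995,0])
def sub(line,th=170):
    for i in range(len(line)-1):
        if line[i]>=th>line[i+1]: return i+(line[i]-th)/(line[i]-line[i+1])
for n,h in(("mid",np.array([550.7,194.6,61])),("wide",np.array([556.8,-5,61]))):
  out=[]
  for b in range(-26,27,4):
    u,v=proj(c,h-x*60+y*b);u,v=round(u),round(v);e=sub(g[v-6:v+8,u])
    if e is not None:
      p=at_z(c,(u,v-6+e),61)-h;out.append((round(p@y,1),round(p@x,1)))
  print(n,"front",out)
  for s in(1,-1):
    out=[]
    for a in range(-56,10,8):
      u,v=proj(c,h+x*a+y*s*20);u,v=round(u),round(v)
      row=g[v,u:u+30] if s<0 else g[v,u:u-30:-1]
      e=sub(row)
      if e is not None: p=at_z(c,(u-s*e,v),61)-h;out.append((round(p@x,1),round(p@y,1)))
    print(n,"side",s,out)
```

```text
mid front [(np.float64(-25.8), np.float64(-58.8)), (np.float64(-18.5), np.float64(-59.6)), (np.float64(-14.5), np.float64(-58.8)), (np.float64(-6.2), np.float64(-58.5)), (np.float64(2.0), np.float64(-58.4)), (np.float64(6.4), np.float64(-60.4)), (np.float64(9.4), np.float64(-59.5)), (np.float64(13.4), np.float64(-58.1)), (np.float64(17.8), np.float64(-59.5))]
mid side 1 [(np.float64(-56.4), np.float64(28.2)), (np.float64(-48.0), np.float64(28.2)), (np.float64(-39.7), np.float64(28.1)), (np.float64(-32.5), np.float64(28.1)), (np.float64(-24.4), np.float64(28.0)), (np.float64(-16.4), np.float64(27.9)), (np.float64(-7.5), np.float64(27.2)), (np.float64(0.3), np.float64(28.2)), (np.float64(8.0), np.float64(28.1))]
mid side -1 [(np.float64(-56.4), np.float64(-26.7)), (np.float64(-48.0), np.float64(-27.1)), (np.float64(-39.7), np.float64(-27.1)), (np.float64(-31.6), np.float64(-27.2)), (np.float64(-23.5), np.float64(-27.3)), (np.float64(-15.6), np.float64(-27.2)), (np.float64(-7.8), np.float64(-27.5)), (np.float64(-0.1), np.float64(-27.5)), (np.float64(7.5), np.float64(-27.7))]
wide front 
[... 458 characters left out ...]
6.1), np.float64(26.7)), (np.float64(-47.7), np.float64(26.8)), (np.float64(-39.5), np.float64(26.5)), (np.float64(-32.4), np.float64(26.5)), (np.float64(-24.4), np.float64(26.5)), (np.float64(-16.5), np.float64(26.5)), (np.float64(-7.7), np.float64(26.3)), (np.float64(0.0), np.float64(26.3)), (np.float64(7.6), np.float64(26.5))]
wide side -1 [(np.float64(-56.0), np.float64(-35.9)), (np.float64(-47.6), np.float64(-35.7)), (np.float64(-40.3), np.float64(-35.8)), (np.float64(-32.2), np.float64(-35.8)), (np.float64(-24.1), np.float64(-36.0)), (np.float64(-16.1), np.float64(-35.8)), (np.float64(-8.3), np.float64(-35.9)), (np.float64(0.4), np.float64(-35.7)), (np.float64(8.1), np.float64(-35.7))]
```

Run:
```python
from h import *
c=read_camera("wrist");g=cv2.cvtColor(c["frame"],cv2.COLOR_RGB2GRAY)
x=np.array([.9995,.031,0]);y=np.array([-.031,.9995,0]);h=np.array([556.8,-5,61])
n,l,st,ce=cv2.connectedComponentsWithStats((g<185).astype(np.uint8))
for a in(-37,0):
    u,v=map(round,proj(c,h+x*a));i=l[v,u];b=st[i]
    print(a,(u,v),b.tolist())
    t,bo=[at_z(c,(b[0]+b[2]/2-.5,r),61)-h for r in(b[1]-.5,b[1]+b[3]-.5)]
    print("well back/front along x:",round(t@x,1),round(bo@x,1),"mid",round((t+bo)@x/2,1))
for b in(-22,-10,0,10,22):
    u,v=map(round,proj(c,h-x*60+y*b));print(b,v-6,g[v-6:v+14,u].tolist())
```

```text
-37 (395, 180) [380, 164, 31, 30, 739]
well back/front along x: -20.7 -51.1 mid -35.9
0 (397, 142) [0, 0, 640, 400, 217831]
well back/front along x: 122.4 -323.4 mid -100.5
-22 196 [223, 223, 223, 223, 219, 176, 156, 144, 122, 111, 97, 85, 81, 80, 82, 79, 76, 68, 60, 55]
-10 196 [226, 226, 225, 225, 225, 224, 223, 218, 158, 30, 31, 31, 31, 31, 30, 43, 128, 222, 223, 223]
0 196 [223, 223, 223, 223, 223, 223, 223, 224, 223, 223, 219, 179, 143, 147, 146, 162, 223, 223, 223, 223]
10 196 [223, 223, 222, 222, 222, 224, 215, 117, 31, 31, 31, 32, 31, 30, 31, 31, 31, 44, 126, 223]
22 196 [225, 225, 225, 225, 225, 224, 224, 218, 148, 31, 31, 31, 31, 32, 31, 32, 57, 143, 224, 223]
```

The front well's centre is 1.1 mm deeper than my home estimate, and the ten-well block sits 1.2 mm deeper. That consistent offset means both are equally home, and the apparent skew was only the label's white merging with the block.

```bash
python3 -c "
from rig import *
print(close_job(), state()['clock'])"
```

```text
the job is handed in; nothing more can be done
the job is handed in; nothing more can be done
```

Both blocks are stored in their own bays, and the job was handed in at about 22 s of the 61 s allowed. `close_job()` gave no verdict.

- **Order:** I drew the ten-well block out of the three-circle bay first. I set it on the front of the 2x5 bay and slid it home. The three-well block then went into the freed bay the same way.
- **Seating:** Each block stopped moving against its back stop, at 18 N for the ten-well and 19 N for the three-well. The last picture shows the rollers on both blocks and the gripper clear above.
- **Position check:** Both blocks sit about 1.1–1.2 mm deeper than my estimate of the home points, and I put that shared offset down to the estimate.
- **Disagreement:** The front edge of the three-well block first measured about 3 mm skewed. Its left side edge (within about 0.5°) and the centre of its front well showed it straight. The edge reading was wrong because the white label merges with the block top in the picture.
- **Refused moves:** Three early move calls were refused for incomplete rows, and nothing moved.
- **Other things:** The bench items seen in the last picture looked undisturbed. The beaker was out of that view, and I did not measure any of these items again.

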